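Clamp the slicing stop into its T-slot track

ROBOT

A 7-joint arm with a two-finger parallel gripper is mounted at the origin on a cart in front of the work surface, level with it; the furniture and walls round the work are solid. World frame = base frame: x ahead of the robot, y to its left, z up, the work surface at z = 0. Lengths are in m, angles in rad, forces in N, time in s.
With the tool pointing down it reaches from about 0.425 to 0.925 m from the base axis. Payload 6.8 kg.
Tool frame: the origin (TCP) lies at the very end of the fingers, on their centre line; the grasp point (between the pads) lies 19 mm behind it; z points along the fingers, y is the line along which they close (so a half turn about z gives the same grasp; the last joint's range is limited). The gripper opens to 85 mm and grips with 20 to 120 N. Pads are 22 mm wide; open, the fingers measure 114 mm over their backs; the gripper's body (76 mm by 85 mm) begins 54 mm behind the grasp point. The pads swing forward as they close: fully open they stand 13 mm farther back than shut.
Start: joints at [1.218, 0.477, 0.022, 1.555, -0.011, 1.109, -0.083], TCP at [0.164, -0.655, 0.231] pointing down, gripper open.
Joint ranges: [-2.96, 2.96], [-0.34, 2.1], [-1.41, 1.46], [0.24, 2.44], [-1.37, 4.51], [0.17, 1.92], [-2.96, 2.96]. Speed limits (rad/s): [2.39, 2.39, 3.14, 3.14, 3.14, 3.14, 3.14].

INTERFACE

Orientations are given as a unit quaternion [w, x, y, z].
In Python, from station import bot gives the robot as it stands. The module is installed in compiled form; this text tells all that it offers.
- The arm moves only by the shell command python3 -m jog 'ROWS' [OPENING] [FORCE]. ROWS is JSON, a list of rows, each a list of 4 numbers: the shift along the tool's x, y, z in cm, then the turn about the tool's z in rad. In form: [[x, y, z, spin], ...]. A call has 1 to 20 rows; each row is the pose to reach, as a shift and turn from the pose commanded when the call began, along the tool's axes at that moment; what a row does not reach only later rows make up. A row lasts 1/12 s, in which the tool goes at most 41.7 mm and 7.16 degrees, less where a joint would pass 70% of its speed; a pose out of reach is approached as far as the arm can. A call with a gripper value outside its range is refused whole. OPENING is the closure, from -1 (fully open) to 1 (shut), set as the call begins (- or left out, the last holds). The fingers move at their own pace and stop on an object; FORCE is the grip in N (left out, the last holds). Time passes only in rows, so rows that repeat a pose let the fingers close. It gives the time, the measured TCP pose, the force, the opening and the grip force at its end, in the units of the state.
- bot.get_obs(): the state, without advancing time (a new reading comes with each control period).
- bot.read_camera(name): name is "scene" or "top" or "wrist"; returns a dict with "pixels" (384x512x3 uint8, red, green, blue), "depth" (384x512 float32, m along the optical axis (not along the pixel's ray), 0 where there is no reading), "fovy" (degrees; the focal length in pixels is half the picture's height over the tangent of half this angle, whatever the lens; pixels are square), "cx", "cy" (the principal point, pixels), "pose" (4x4, takes a point from camera to world coordinates). Camera axes: x right, y down, z forward; pixel columns grow to the right and rows downward; lengths in m; the calibration is good to about 2 mm. A picture is of the moment at which its call begins.
- bot.hand_in(): hands the job in; it is judged then, once.
The state is a dict: "t": time; "q": joint angles; "joint_vel": joint speeds; "joint_torque": joint torques, N m; "eef_pos": TCP position; "tool_rot": TCP orientation; "contact_force": force on the tool from outside, world axes, zero at the start; "torque": the same for the moment, N m; "gripper_width": opening from 0.0 (shut) to 1.0 (fully open); "grasp_force": force on a finger pad.
Only numpy, scipy, OpenCV 4.12 (cv2) and the standard library are available. Lean on these libraries where they do the work, as an engineer would, in place of code of your own. Each camera call takes 0.05 s, during which the arm holds its last target. There are 200 camera calls.

TASK

Take the slicing stop out of its wooden parking block by its wing nut and lower its T-shaped head into the slot of the track, level with the pointer of the index clip. Turn it clockwise until the head stands square across the slot, draw it up so that the head hooks under the lips, and tighten the wing nut clockwise until the stop is firmly clamped, gently: press and pull lightly and do not overtighten. Let go and leave everything else where it stands.

Things in the scene. Friction and masses are not known exactly. Their poses are not given: they have to be found in the camera images.
- stop: Slicing stop: a steel T-bolt with wing nut, upright, 72 mm tall, about 0.22 kg. Origin: centre of the head's underside; z up the shank, x along the head. Head 34 x 14 x 8 mm, corners (+x,+y) and (-x,-y) square, the others rounded: in the track it turns clockwise (from above) until stopped by the walls at about 80 to 95 degrees; anticlockwise it jams at 55.
- foot_rest (a point): On the stop's axis, 21 mm above its origin: where the foot's underside is when the nut is fully backed off. Each rad of clockwise turn of the nut on the bolt drives the foot down 3 mm (3 rad in all; starts 0 to 0.4 rad turned), through a stiff spring (with the seats about 22 N/mm): when the foot bears, a stop held just below the lips is pushed up by it.
- stop_foot: The stop's black round foot, 48 mm wide, 8 mm thick, round the 9 mm shank; it does not turn on the bolt. Origin: centre of its underside. It clamps the track's top from above while the head bears under the lips. Its clamping force should end at about 25 N; under 15 N is loose, over 40 N spoils the track.
- nut_seat (a point): Underside of the nut's hub, 34 mm above the stop's origin. The nut drags on the bolt with 0.11 N m, so a loose bolt turns with it until the head is stopped; then the head's corners press on the walls and rub until the nut is eased back a little. Once the foot bears, the torque grows by 0.003 N m per N of clamp. The nut does not run back. No more than 40 N between stop and track at any time.
- nut_grip (a point): Middle of the nut's wings, on the stop's axis, 64 mm above its origin; x along the wings. The wings are one steel bar 44 mm long (x), 12 mm thick (y), 28 mm tall (20 mm below to 8 mm above this point). Grip across the 12 mm, from above.
- track: Fixed aluminium T-slot track on the worktop, 280 (x) x 60 (y) x 20 mm high, with black end caps and at the +x end a wooden fence 55 mm high. Origin: centre of its underside. The slot runs along x in the middle. The head lies on the channel floor with the stop's origin 4 mm above the track's, and bears under the lips at 6 mm.
- slot_mouth (a point): Centre of the slot's mouth at the lips' top, 20 mm up, axes as the track's. Mouth 17 mm wide, chamfered to 21 at the top; lips 6 mm thick; below them a channel 35 mm wide, 10 mm high. Black wear strips (each 10 mm wide, centred 21 mm off the middle) stand 0.3 to 3.3 mm above the lips, differing from case to case; the foot bears on them.
- index_clip: Dark steel clip fixed on one long flank of the track; its small pointer at the top edge points at the slot. Origin: on the track's middle line at its underside, level with the pointer; axes as the track's (the clip is 34 mm off to +y). The stop's axis belongs at this place along the slot, within 8 mm.
- park_block: Fixed light wooden block 75 x 50 x 22 mm with a pocket 38 x 18 mm, 10 mm deep, in which the stop's head stands (stop's origin 12 mm above the worktop). Origin: centre of its underside; x along the pocket.
- mug_b: white mug, bystander, 94 mm tall; origin at the centre of its underside
- food_tub: food tub with a red lid, bystander, 99 x 139 x 56 mm; origin at the centre of its underside
- salt_shaker: salt shaker, bystander, 90 mm tall; origin at the centre of its underside
- teaspoon: teaspoon, bystander, 130 mm long; origin at the centre of its underside
- lemon: lemon on the chopping board, bystander; origin at the centre of its underside
- onion: onion, bystander, 85 mm tall; origin at the centre of its underside
Things that resemble listed ones, but are neither listed nor needed, are in the scene too. What is shaped like the stop but purple is not meant.

How it is judged:
By the outcome, as a careful person would: the job done as asked, in the order asked, and still so for the second after the job is handed in, with the robot touching nothing.
It also fails if it takes over 72 s, if anything falls off the work surface, if the arm or the gripper's body presses on something with over 40 N, if the wrist force passes 120 N, or if a joint passes its speed limit or range.

## Working session

There is one attempt and no reset: what is moved stays moved. The work goes in short steps, Python scripts to look and compute and a shell command to move; the robot and the scene stay as the last step left them, time stands still between calls to the robot, and variables do not carry over. Pictures are saved under pics/ and viewed, at most 10 in all, crops included, and the job is handed in when it is done.

```bash
mkdir -p pics; cat > h.py <<'E'
import numpy as np, cv2
from station import bot
def cam(n):
    c=bot.read_camera(n); c['f']=c['pixels'].shape[0]/2/np.tan(np.radians(c['fovy'])/2); return c
def pts(c):
    d=c['depth']; v,u=np.indices(d.shape)
    P=np.stack([(u-c['cx'])/c['f']*d,(v-c['cy'])/c['f']*d,d,np.ones_like(d)],-1)@np.array(c['pose']).T
    P=P[...,:3]; P[d==0]=np.nan; return P
def ray(c,u,v,z):
    T=np.array(c['pose']); r=T[:3,:3]@[(u-c['cx'])/c['f'],(v-c['cy'])/c['f'],1]; o=T[:3,3]; return o+r*(z-o[2])/r[2]
def proj(c,p):
    T=np.array(c['pose']); q=T[:3,:3].T@(np.array(p)-T[:3,3]); return q[:2]/q[2]*c['f']+[c['cx'],c['cy']]
def save(n,im,s=1): cv2.imwrite('pics/'+n,cv2.resize(im[...,::-1],None,fx=s,fy=s,interpolation=cv2.INTER_CUBIC))
E
python3 - <<'E'
from h import *
o=bot.get_obs(); print(o)
a=cam('scene'); b=cam('top'); 
for c in(a,b): print(c['f'],c['cx'],c['cy'],np.round(c['pose'],3).tolist())
save('scene.png',a['pixels'],1.5); save('top.png',b['pixels'],1.5)
np.savez('top.npz',**b); np.savez('scene.npz',**a)
E
```

```text
{'t': 0.0, 'q': array([ 1.2179311 ,  0.47780319,  0.02234885,  1.55650202, -0.0115453 ,
        1.10929647, -0.08311696]), 'joint_vel': array([-0.00037517,  0.0025315 ,  0.00064898, -0.00160012, -0.00093109,
        0.00168443,  0.0025665 ]), 'joint_torque': array([-1.12081816e-03, -5.96445429e+01,  1.60797179e+00, -2.81195426e+01,
        1.25261623e-02,  9.51884984e-03, -1.75458820e-05]), 'eef_pos': array([ 0.16341185, -0.65428212,  0.23030246]), 'tool_rot': array([-9.25836163e-04,  9.92521627e-01,  1.22065288e-01, -1.66524699e-04]), 'contact_force': array([-0.90432585, -0.35425206, -0.52359336]), 'torque': array([-0.03946501, -0.06760405,  0.00978994]), 'grasp_force': 0.0, 'gripper_width': 1.0048259425696298}
486.0239005512378 250.3719257130074 192.94917246987106 [[0.757, -0.335, 0.561, -0.426], [-0.653, -0.401, 0.642, -1.075], [0.009, -0.852, -0.523, 1.015], [0.0, 0.0, 0.0, 1.0]]
363.859042652353 252.2178350287203 196.65998133957413 [[0.009, -0.994, 0.107, 0.434], [-1.0, -0.009, 0.001, 0.043], [-0.0, -0.107, -0.994, 1.074], [0.0, 0.0, 0.0, 1.0]]
```

View pics/top.png

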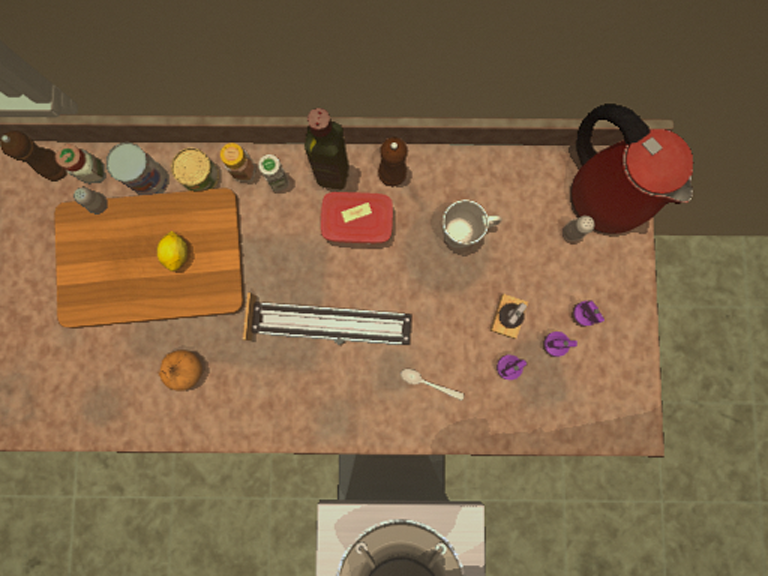

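View pics/scene.png

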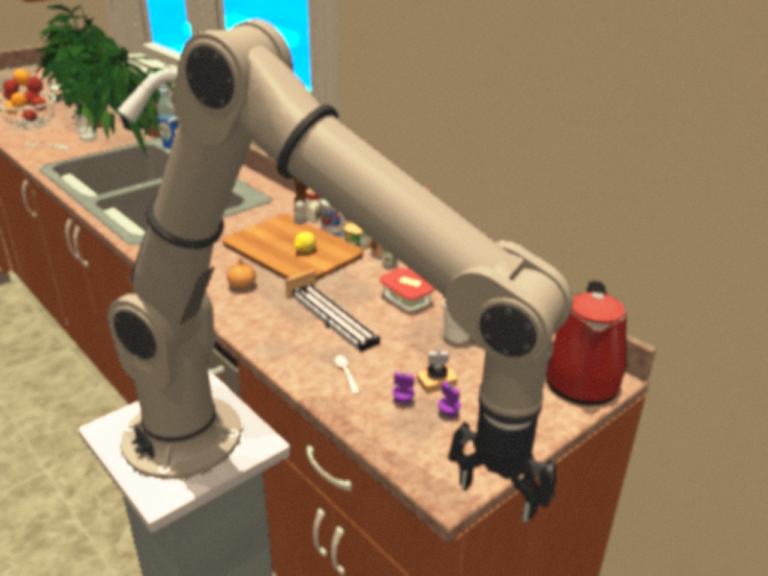

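The top view shows the one steel/black stop in the light wooden block at (511,317). The purple look-alikes are at (588,313), (559,344) and (511,367). The track runs from the fence at (248,317) to (410,328), and the clip pointer is at about (340,342). The stop in the wooden block fits the description because it isn't purple and stands in a pocket. I'll confirm it in an enlarged crop.

```bash
python3 - <<'E'
from h import *
b=dict(np.load('top.npz')); b['f']=float(b['f'])
P=pts(b)
for n,(u,v),z in [('block',(508,316),.022),('nut',(516,311),.07),('clip',(341,341),.02),('trkL',(256,318),.02),('trkR',(410,328),.02),('mug',(465,225),.09)]:
    print(n,np.round(ray(b,u/1.5,v/1.5,z),3),np.round(P[int(v/1.5),int(u/1.5)],3))
im=b['pixels']
c=np.hstack([cv2.resize(im[185:255,310:410],None,fx=4,fy=4,interpolation=cv2.INTER_CUBIC),cv2.resize(im[185:255,185:285],None,fx=4,fy=4,interpolation=cv2.INTER_CUBIC)])
save('crop.png',c)
E
```

```text
block [ 0.508 -0.206  0.022] [ 0.509 -0.201  0.039]
nut [ 0.514 -0.21   0.07 ] [ 0.514 -0.207  0.082]
clip [0.457 0.115 0.02 ] [0.458 0.116 0.025]
trkL [0.5  0.28 0.02] [0.5   0.282 0.022]
trkR [ 0.484 -0.017  0.02 ] [ 0.486 -0.017  0.02 ]
mug [ 0.671 -0.114  0.09 ] [ 0.69  -0.127  0.007]
```

View pics/crop.png

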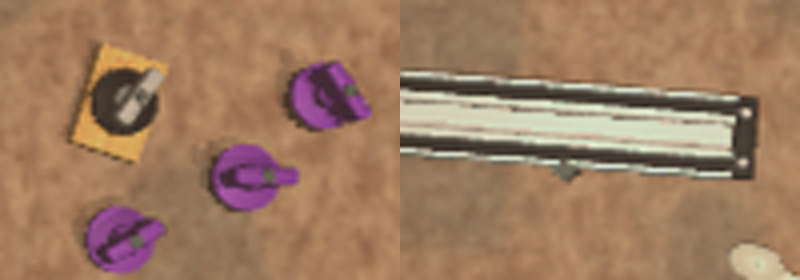

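The crop confirms it: the steel stop with the black foot stands in the wooden block at crop (125,100), and its neighbours are purple. The clip's pointer is at crop (567,172). I'll move above the block for wrist views.

```bash
python3 -m jog '[[43.4,-34.9,0,0],[43.4,-34.9,0,0],[43.4,-34.9,0,0],[43.4,-34.9,0,0],[43.4,-34.9,0,0],[43.4,-34.9,0,0],[43.4,-34.9,0,0],[43.4,-34.9,0,0],[43.4,-34.9,0,0],[43.4,-34.9,0,0],[43.4,-34.9,0,0],[43.4,-34.9,0,0],[43.4,-34.9,0,0],[43.4,-34.9,0,0],[43.4,-34.9,0,0],[43.4,-34.9,0,0],[43.4,-34.9,0,0],[43.4,-34.9,0,0]]'
python3 - <<'E'
from h import *
print(bot.get_obs()['q'],bot.get_obs()['contact_force'])
c=cam('wrist');print(c['f'],np.round(c['pose'],3).tolist());np.savez('w1.npz',**c);save('w1.png',c['pixels'],1.5)
E
```

```text
t: 1.6
eef_pos: [0.4989, -0.2129, 0.2311]
tool_rot: [0.0, 0.993, 0.121, -0.001]
contact_force: [0.2, -0.2, 0.1]
gripper_width: 0.999
grasp_force: 0.0
[ 0.48539137  0.27311337 -0.2365752   1.86053455  0.07528453  1.01724022
 -1.11139089] [ 0.21750674 -0.19216921  0.05309256]
306.32387091486004 [[0.24, -0.931, -0.276, 0.569], [-0.971, -0.23, -0.068, -0.196], [-0.001, 0.284, -0.959, 0.373], [0.0, 0.0, 0.0, 1.0]]
```

View pics/w1.png

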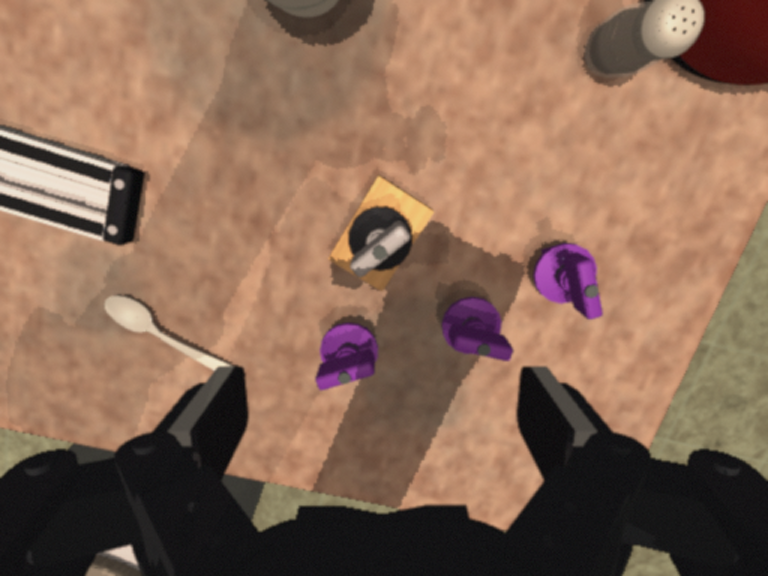

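The wrist view shows the stop's nut at (380,248) in the block at (382,232), with the purple ones around it. Next I'll measure the nut, block and track from the depth.

```bash
cat > m.py <<'E'
from h import *
def rect(Q):
    (c,s,a)=cv2.minAreaRect((Q[:,:2]*1000).astype(np.float32)); a=np.radians(a)
    if s[0]<s[1]: a+=np.pi/2; s=s[::-1]
    return np.round(c,1),np.round(s,1),round(np.degrees(a)%180,1)
if __name__=='__main__':
  for n in ('w1','top'):
    c=dict(np.load(n+'.npz')); P=pts(c); X,Y,Z=P[...,0],P[...,1],P[...,2]
    near=(np.hypot(X-.51,Y+.206)<.06)
    hsv=cv2.cvtColor(c['pixels'],cv2.COLOR_RGB2HSV)
    nut=near&(Z>.068)&(np.hypot(X-.51,Y+.206)<.04); print(n,'nut z',np.nanpercentile(Z[nut],[10,50,90]),nut.sum(),rect(P[nut]))
    ft=near&(Z>.033)&(Z<.05); print(' foot',ft.sum(),rect(P[ft]),np.nanmedian(Z[ft]))
    if n=='w1':
      Zf=np.nan_to_num(Z);
      for lo in (.06,.064,.07,.075):
        q=near&(Z>lo);print(lo,q.sum(),rect(P[q]))
    bl=near&(Z>.017)&(Z<.027); print(' block',bl.sum(),rect(P[bl]),np.nanmedian(Z[bl]))
    wood=near&(hsv[...,0]>10)&(hsv[...,0]<25)&(hsv[...,1]>120)&(Z<.03)&(Z>.012)
    print(' wood',wood.sum(),rect(P[wood]))
    t=(Z>.012)&(Z<.03)&(X>.42)&(X<.56)&(Y>-.05)&(Y<.3); print(' track',t.sum(),rect(P[t]))
E
python3 m.py
```

```text
w1 nut z [0.29166065 0.31348631 0.32243603] 17469 (array([ 508.7, -206.6]), array([79.9, 27.9]), np.float64(115.7))
 foot 816 (array([ 510.4, -209.3]), array([47.5, 45.3]), np.float64(69.4)) 0.038242931410597175
0.06 30313 (array([ 505.6, -207.2]), array([120. ,  40.6]), np.float64(104.9))
0.064 30293 (array([ 505.6, -207.2]), array([120. ,  40.6]), np.float64(104.9))
0.07 30253 (array([ 505.6, -207.2]), array([120. ,  40.5]), np.float64(104.9))
0.075 30227 (array([ 505.6, -207.2]), array([120. ,  40.5]), np.float64(104.9))
 block 1258 (array([ 509.3, -208.9]), array([75.1, 50.2]), np.float64(161.9)) 0.021606231363906797
 wood 1263 (array([ 509.3, -208.9]), array([75. , 50.3]), np.float64(161.9))
 track 3806 (array([485.8,  33.7]), array([103.7,  61. ]), np.float64(86.2))
top nut z [0.07796386 0.08158726 0.0840986 ] 76 (array([ 509.9, -209.6]), array([43.1, 13.1]), np.float64(143.5))
 foot 135 (array([ 509.2, -208.1]), array([45.8, 43.9]), np.float64(46.8)) 0.036974981065647894
 block 206 (array([ 510. , -209.8]), array([74.3, 50.8]), np.float64(162.1)) 0.020356891521805753
 wood 224 (array([ 509.9, -209.8]), array([74.6, 51. ]), np.float64(162.2))
 track 1686 (array([492.3, 135.7]), array([308.8,  87. ]), np.float64(86.0))
```

```bash
python3 - <<'E'
from m import *
c=dict(np.load('w1.npz')); P=pts(c); X,Y,Z=P[...,0],P[...,1],P[...,2]
near=np.hypot(X-.5097,Y+.2095)<.04
for lo in (.055,.065,.075,.079,.081): 
    q=near&(Z>lo)&(Z<.1); print(lo,q.sum(),rect(P[q]),P[q].mean(0))
print(np.nanpercentile(Z[near&(Z>.055)&(Z<.1)],[50,90,99]))
b=dict(np.load('top.npz')); P=pts(b); X,Y,Z=P[...,0],P[...,1],P[...,2]
# track top outline & clip, in track frame
a=np.radians(86.2); ex=np.array([np.cos(a),np.sin(a)]); ey=np.array([-ex[1],ex[0]])
d=P[...,:2]-[.49,.13]; s=d@ex; t=d@ey
m=(Z>.014)&(Z<.04)&(abs(s)<.2)&(abs(t)<.06)
for lo in np.arange(-.16,.2,.02):
    q=m&(s>lo)&(s<lo+.02); 
    if q.sum(): print(round(lo,2),np.round(np.percentile(t[q],[0,2,50,98,100])*1000,1),round(np.median(Z[q])*1000,1))
q=m&(t>.031); print('clip',q.sum(),np.round(np.c_[s[q],t[q],Z[q]]*1000,1).tolist()[:40])
E
```

```text
0.055 682 (array([ 510.2, -208.2]), array([43.7, 13.9]), np.float64(142.4)) [ 0.5111749  -0.20815166  0.08005693]
0.065 631 (array([ 509.6, -208.9]), array([43.7, 12.2]), np.float64(142.8)) [ 0.51087841 -0.20839133  0.08166304]
0.075 571 (array([ 509.6, -208.9]), array([43.6, 12.2]), np.float64(142.8)) [ 0.51041721 -0.20859304  0.08291864]
0.079 545 (array([ 509.6, -208.9]), array([43.6, 12.2]), np.float64(142.8)) [ 0.51018783 -0.20871185  0.08320006]
0.081 514 (array([ 509.6, -208.8]), array([43.5, 11.9]), np.float64(143.6)) [ 0.51013554 -0.20892424  0.08337918]
[0.08296967 0.08455408 0.08565043]
-0.16 [-31.4 -30.9  -2.1  26.7  26.9] 19.1
-0.14 [-31.1 -30.6   1.2  24.9  27.2] 19.0
-0.12 [-32.3 -32.  -11.1  26.5  26.9] 18.8
-0.1 [-31.  -30.6   7.   25.3  27.3] 19.1
-0.08 [-32.4 -32.  -11.2  26.6  27. ] 18.7
-0.06 [-30.8 -30.4   7.1  25.6  27.3] 19.0
-0.04 [-32.3 -31.8 -11.1  26.8  27.2] 18.8
-0.02 [-31.1 -30.4  10.6  34.1  36.8] 19.1
-0.0 [-32.3 -31.8   6.4  27.   27.5] 18.6
0.02 [-32.2 -30.3 -12.   25.7  26.1] 18.9
0.04 [-31.8 -31.5 -11.2  26.9  27.4] 18.6
0.06 [-32.3 -30.3  -2.2  25.7  26.2] 19.1
0.08 [-32.1 -31.6   6.1  26.9  27.4] 18.8
0.1 [-32.5 -30.7   7.3  25.8  26.2] 19.1
0.12 [-32.  -31.5   6.1  26.9  27.3] 18.9
0.14 [-45.9 -41.   -3.2  35.5  41.1] 20.4
0.16 [-11.4 -10.7  23.5  39.7  41.4] 31.8
0.18 [-59.2 -58.6 -35.5 -11.7 -11.4] 18.9
clip 19 [[159.9, 32.9, 36.8], [159.1, 32.6, 28.3], [158.9, 32.2, 16.9], [160.0, 35.7, 35.1], [158.9, 35.4, 27.9], [159.3, 38.6, 37.0], [159.9, 38.2, 22.4], [160.2, 41.4, 31.8], [159.2, 41.1, 23.9], [-4.4, 31.5, 20.8], [-7.1, 31.2, 18.6], [-10.0, 31.0, 19.0], [-7.4, 34.1, 19.4], [-10.5, 34.0, 22.3], [-13.1, 33.7, 19.6], [-15.8, 33.4, 17.2], [-18.8, 33.2, 18.7], [-10.4, 36.8, 19.0], [-13.6, 36.6, 22.1]]
```

```bash
python3 -m jog '[[4.7,-31.1,0,0],[4.7,-31.1,0,0],[4.7,-31.1,0,0],[4.7,-31.1,0,0],[4.7,-31.1,0,0],[4.7,-31.1,0,0],[4.7,-31.1,0,0],[4.7,-31.1,0,0],[4.7,-31.1,0,0],[4.7,-31.1,0,0],[4.7,-31.1,0,0]]'
python3 - <<'E'
from m import *
print(bot.get_obs()['q'])
c=cam('wrist');np.savez('w2.npz',**c);save('w2.png',c['pixels'],1.5)
P=pts(c); X,Y,Z=P[...,0],P[...,1],P[...,2]
a=np.radians(86.2); ex=np.array([np.cos(a),np.sin(a)]); ey=np.array([-ex[1],ex[0]])
d=P[...,:2]-[.49,.13]; s=d@ex; t=d@ey
m=(Z>.014)&(Z<.04)&(abs(s)<.12)&(abs(t)<.06)
for lo in np.arange(-.12,.12,.02):
    q=m&(s>lo)&(s<lo+.02); 
    if q.sum(): print(round(lo,2),np.round(np.percentile(t[q],[0,2,50,98,100])*1000,1))
# height profile across
for lo in np.arange(-.036,.044,.002):
    q=(t>lo)&(t<lo+.002)&(abs(s)<.1)&(Z<.05); print(round(lo*1000),np.round(np.percentile(Z[q],[5,50,95])*1000,1),c['pixels'][q].mean().round())
q=(t>.0315)&(t<.05)&(abs(s)<.1)&(Z>.008)&(Z<.04); 
import itertools
for l in np.arange(.03,.046,.002):
    k=q&(t>l)&(t<l+.002)
    if k.any(): print('clip',round(l*1000),k.sum(),np.round(np.percentile(s[k],[0,50,100])*1000,1),Z[k].max())
E
```

```text
t: 2.57
eef_pos: [0.4705, 0.1001, 0.2312]
tool_rot: [0.0, 0.993, 0.121, -0.0]
contact_force: [-0.4, -0.1, 0.5]
gripper_width: 0.999
grasp_force: 0.0
[ 0.06344624  0.18964237 -0.45151875  1.98055936  0.09931565  0.99279393
 -1.76382702]
-0.12 [-31.8 -31.1 -10.9  27.   27.9]
-0.1 [-31.8 -31.2 -10.9  27.1  28. ]
-0.08 [-31.8 -31.1 -11.2  27.   28.3]
-0.06 [-31.8 -31.3 -10.8  27.   28.1]
-0.04 [-31.8 -31.1 -11.1  26.9  28.1]
-0.02 [-31.8 -31.2   8.6  35.   38.5]
0.0 [-31.8 -31.2 -11.1  26.9  28. ]
0.02 [-31.8 -31.1 -11.   26.9  28. ]
0.04 [-31.8 -31.2 -11.1  26.9  28.1]
0.06 [-31.8 -31.3 -11.1  26.9  27.8]
0.08 [-31.9 -31.1 -10.9  26.9  27.9]
0.1 [-31.9 -31.2 -11.2  27.   28.2]
-36 [-1.8 -0.4  0.9] 130.0
-34 [-1.6  0.2 12. ] 114.0
-32 [10.9 19.2 20.7] 183.0
-30 [18.5 19.7 20.9] 205.0
-28 [19.2 21.5 22.9] 87.0
-26 [20.5 21.7 22.8] 39.0
-24 [20.3 21.6 22.9] 38.0
-22 [20.4 21.6 22.9] 38.0
-20 [20.7 21.7 22.8] 72.0
-18 [18.5 19.8 21.3] 186.0
-16 [18.4 19.7 20.8] 221.0
-14 [18.4 19.7 20.9] 212.0
-12 [17.  18.4 19.8] 188.0
-10 [2.6 3.8 4.9] 206.0
-8 [2.5 3.6 4.9] 213.0
-6 [2.5 3.7 4.9] 208.0
-4 [2.5 3.6 4.9] 200.0
-2 [2.5 3.7 4.7] 198.0
0 [2.5 3.7 4.8] 199.0
2 [2.5 3.6 4.9] 191.0
4 [2.3 3.6 4.9] 178.0
6 [ 2.8 14.5 19.2] 143.0
8 [ 3.1 19.4 20.9] 170.0
10 [18.3 19.7 20.9] 187.0
12 [18.4 19.6 20.9] 163.0
14 [19.2 21.5 22.9] 66.0
16 [20.4 21.7 22.8] 31.0
18 [20.5 21.7 22.8] 30.0
20 [20.4 21.7 22.9] 30.0
22 [20.4 21.7 22.8] 66.0
24 [18.6 19.9 21.3] 148.0
26 [18.5 19.6 21.1] 159.0
28 [14.7 20.  22.5] 91.0
30 [20.7 21.9 23. ] 59.0
32 [-1.4 -0.1 21.7] 114.0
34 [-1.6 -0.3 20.7] 102.0
36 [-1.6 -0.3  1.2] 105.0
38 [-1.4 -0.4  1.3] 105.0
40 [-1.5 -0.3  0.9] 103.0
42 [-1.6 -0.3  0.9] 104.0
clip 30 6 [-16.8 -10.7  -4.6] 0.02283811127169949
clip 32 22 [-19.4 -10.5  -2.3] 0.0235029594252108
clip 34 16 [-18.7  -9.9  -2.6] 0.02333726215763371
clip 36 7 [-13.4 -10.8  -8.5] 0.022436810628476467
clip 38 3 [-11.4 -10.3  -8.9] 0.02320962148061051
```

View pics/w2.png

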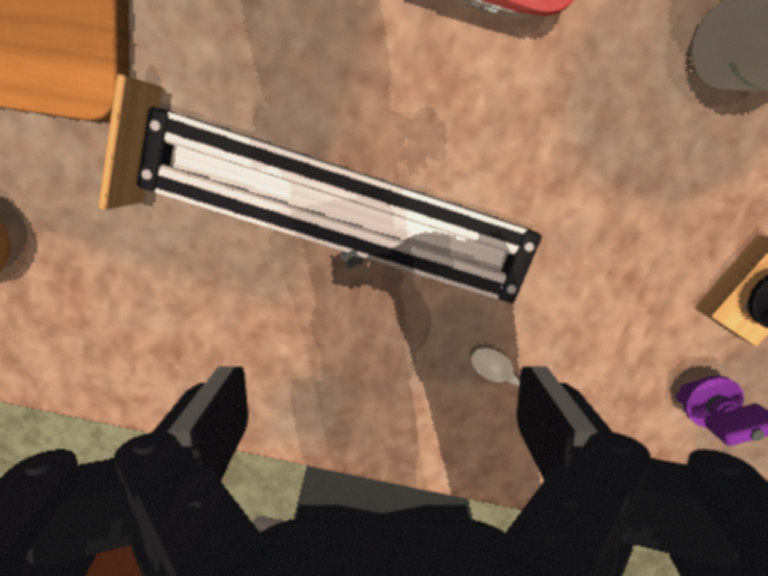

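The track, strips, clip (s≈-10.6 mm) and stop are measured. In the picture the clip is at (350,257) on the lower flank of the track. Target on the slot is (0.4913, 0.1193). I'll go back over the stop with the gripper turned across the wings.

```bash
python3 -m jog '[[-3.62,30.93,0,-2.25],[-3.62,30.93,0,-2.25],[-3.62,30.93,0,-2.25],[-3.62,30.93,0,-2.25],[-3.62,30.93,0,-2.25],[-3.62,30.93,0,-2.25],[-3.62,30.93,0,-2.25],[-3.62,30.93,0,-2.25],[-3.62,30.93,0,-2.25],[-3.62,30.93,0,-2.25],[-3.62,30.93,0,-2.25],[-3.62,30.93,0,-2.25],[-3.62,30.93,0,-2.25],[-3.62,30.93,0,-2.25],[-3.62,30.93,0,-2.25],[-3.62,30.93,0,-2.25],[-3.62,30.93,0,-2.25],[-3.62,30.93,0,-2.25],[-3.62,30.93,0,-2.25],[-3.62,30.93,0,-2.25]]' 0 30
cat > s.py <<'E'
from h import *
def st(tx=None,ty=None):
    o=bot.get_obs(); w,x,y,z=o['tool_rot']; psi=2*np.arctan2(y,x); p=o['eef_pos']
    print('t',round(o['t'],2),'p',np.round(p*1000,1),'psi',round(np.degrees(psi)%360,2),'q7',round(o['q'][6],2),'F',np.round(o['contact_force'],2),'T',np.round(o['torque'],3),'w',round(o['gripper_width'],3),'g',round(o['grasp_force'],1))
    if tx is not None:
        d=np.array([tx,ty])-p[:2]; print('tool dx dy cm',round((d@[np.cos(psi),np.sin(psi)])*100,2),round((d@[np.sin(psi),-np.cos(psi)])*100,2))
if __name__=='__main__':
    import sys; st(*map(float,sys.argv[1:]))
E
python3 s.py .5096 -.2089
python3 - <<'E'
from m import *
c=cam('wrist'); P=pts(c); X,Y,Z=P[...,0],P[...,1],P[...,2]
near=np.hypot(X-.5097,Y+.2095)<.045
for lo in (.065,.078): 
    q=near&(Z>lo)&(Z<.1); print(lo,q.sum(),rect(P[q]))
E
```

```text
t: 4.28
eef_pos: [0.509, -0.2091, 0.231]
tool_rot: [-0.0, 0.318, 0.948, -0.0]
contact_force: [1.2, -0.7, 0.8]
gripper_width: 0.5
grasp_force: 0.0
t 4.28 p [ 509.  -209.1  231. ] psi 142.94 q7 1.01 F [ 1.22 -0.72  0.84] T [ 0.    -0.008  0.007] w 0.5 g 0.0
tool dx dy cm -0.03 0.05
0.065 564 (array([ 508.9, -208.5]), array([43.4, 12. ]), np.float64(143.0))
0.078 539 (array([ 508.8, -208.6]), array([43.4, 11.9]), np.float64(143.3))
```

```bash
python3 -m jog '[[0,0.03,4,0],[0,0.03,8,0],[0,0.03,12,0],[0,0.03,14,0],[0,0.03,15.5,0],[0,0.03,16.5,0],[0,0.03,17.1,0],[0,0.03,17.4,0],[0,0.03,17.4,0],[0,0.03,17.4,0]]' && python3 s.py && python3 -m jog '[[0,0,0,0],[0,0,0,0],[0,0,0,0],[0,0,0,0],[0,0,0,0],[0,0,0,0],[0,0,0,0],[0,0,0,0]]' 1 50 && python3 s.py
```

```text
t: 5.17
eef_pos: [0.5109, -0.207, 0.0582]
tool_rot: [0.001, 0.318, 0.948, -0.0]
contact_force: [0.6, 0.5, 0.6]
gripper_width: 0.501
grasp_force: 0.0
t 5.17 p [ 510.9 -207.    58.2] psi 142.89 q7 0.85 F [0.62 0.53 0.65] T [0.003 0.044 0.002] w 0.501 g 0.0
t: 5.83
eef_pos: [0.5103, -0.2077, 0.0583]
tool_rot: [0.0, 0.318, 0.948, -0.001]
contact_force: [-2.6, -2.2, 5.9]
gripper_width: 0.129
grasp_force: 58.1
t 5.83 p [ 510.3 -207.7   58.3] psi 142.89 q7 0.85 F [-2.56 -2.16  5.93] T [-0.408  0.607  0.064] w 0.129 g 58.1
```

```bash
python3 -m jog '[[0,0,-0.3,0],[0,0,-0.7,0],[0,0,-1.2,0],[0,0,-2,0],[0,0,-3.5,0],[0,0,-5.5,0],[0,0,-8,0],[0,0,-8,0],[0,0,-8,0]]' && python3 s.py .4913 .1193
python3 - <<'E'
from m import *
c=cam('wrist'); P=pts(c); X,Y,Z=P[...,0],P[...,1],P[...,2]; p=bot.get_obs()['eef_pos']
near=np.hypot(X-p[0],Y-p[1])<.05
q=near&(Z>p[2]-.035)&(Z<p[2]-.012); print('foot',q.sum(),rect(P[q]),np.median(Z[q])-p[2])
a=cam('scene'); u=proj(a,p-[0,0,.03]).astype(int); print(u)
save('lift.png',a['pixels'][u[1]-50:u[1]+50,u[0]-60:u[0]+60],5)
E
```

```text
t: 6.58
eef_pos: [0.5115, -0.2068, 0.1391]
tool_rot: [0.002, 0.318, 0.948, -0.0]
contact_force: [-0.4, -0.4, -1.7]
gripper_width: 0.132
grasp_force: 57.0
t 6.58 p [ 511.5 -206.8  139.1] psi 142.94 q7 0.92 F [-0.44 -0.39 -1.73] T [ 0.042  0.073 -0.029] w 0.132 g 57.0
tool dx dy cm 21.27 24.81
foot 2422 (array([ 504.2, -202.7]), array([47.3, 31.4]), np.float64(54.3)) -0.018933011413438325
[291 227]
```

View pics/lift.png

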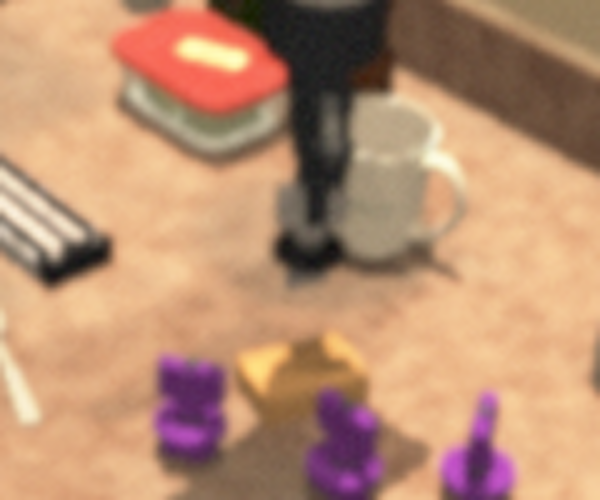

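The stop is held clear of the block, with its foot and the T-head below it at crop (300,260), and the empty block stands at (300,375). Next I'll carry it over the slot and turn the head in line with it.

```bash
python3 -m jog '[[21.27,24.81,0,-1.82],[21.27,24.81,0,-1.82],[21.27,24.81,0,-1.82],[21.27,24.81,0,-1.82],[21.27,24.81,0,-1.82],[21.27,24.81,0,-1.82],[21.27,24.81,0,-1.82],[21.27,24.81,0,-1.82],[21.27,24.81,0,-1.82],[21.27,24.81,0,-1.82],[21.27,24.81,0,-1.82],[21.27,24.81,0,-1.82],[21.27,24.81,0,-1.82],[21.27,24.81,0,-1.82],[21.27,24.81,0,-1.82],[21.27,24.81,0,-1.82],[21.27,24.81,0,-1.82],[21.27,24.81,0,-1.82]]' && python3 -m jog '[[0,0,1,0],[0,0,2.5,0],[0,0,3.5,0],[0,0,4,0],[0,0,4,0],[0,0,4,0]]' && python3 s.py .4913 .1193
python3 - <<'E'
from m import *
c=cam('wrist'); P=pts(c); X,Y,Z=P[...,0],P[...,1],P[...,2]; p=bot.get_obs()['eef_pos']
near=np.hypot(X-p[0],Y-p[1])<.035
q=near&(Z>p[2]-.022)&(Z<p[2]-.014)&(c['pixels'].max(-1)<90); 
h=cv2.convexHull((P[q][:,:2]*1000).astype(np.float32))[:,0]
from scipy.optimize import least_squares
r=least_squares(lambda v:np.hypot(h[:,0]-v[0],h[:,1]-v[1])-24,[p[0]*1000,p[1]*1000],loss='soft_l1');print('foot c',r.x,len(h))
save('hov.png',c['pixels'],1.5)
E
```

```text
t: 8.18
eef_pos: [0.4897, 0.1194, 0.1368]
tool_rot: [-0.0, -0.553, 0.833, 0.0]
contact_force: [-0.3, -0.7, -2.2]
gripper_width: 0.126
grasp_force: 57.8
t: 8.68
eef_pos: [0.49, 0.1198, 0.0971]
tool_rot: [-0.0, -0.554, 0.833, 0.0]
contact_force: [-1.0, -0.5, -1.5]
gripper_width: 0.134
grasp_force: 57.8
t 8.68 p [490.  119.8  97.1] psi 247.23 q7 1.8 F [-0.96 -0.51 -1.54] T [ 0.019 -0.046 -0.028] w 0.134 g 57.8
tool dx dy cm -0.01 -0.14
foot c [490.4419388  119.10112419] 33
```

View pics/hov.png

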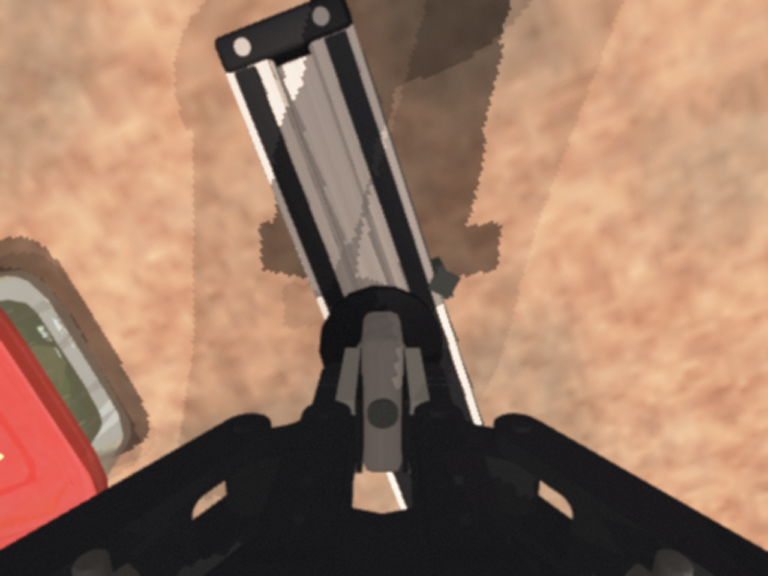

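The view shows the foot at (380,330) centred over the slot, with the clip's pointer at (443,280) beside it. I'll correct about 1 mm sideways and go down to just above the mouth.

```bash
python3 -m jog '[[0,-0.12,0.7,0],[0,-0.12,1.4,0],[0,-0.12,2.0,0],[0,-0.12,2.2,0],[0,-0.12,2.2,0],[0,-0.12,2.2,0]]' && python3 s.py .4913 .1193
python3 - <<'E'
from m import *
c=cam('wrist'); P=pts(c); X,Y,Z=P[...,0],P[...,1],P[...,2]; p=bot.get_obs()['eef_pos']
a=np.radians(86.2); ex=np.array([np.cos(a),np.sin(a)]); ey=np.array([-ex[1],ex[0]])
d=P[...,:2]-p[:2]; s=d@ex; t=d@ey
for lo in (-.12,-.10,-.08,-.06,-.045):
    q=(s>lo)&(s<lo+.015)&(abs(t)<.05)&(Z>.017)&(Z<.026); f=(s>lo)&(s<lo+.015)&(abs(t)<.012)&(Z<.008)
    print(lo,np.round(np.percentile(t[q],[0,1,99,100])*1000,1),'floor',np.round(np.percentile(t[f],[0,2,98,100])*1000,1))
E
```

```text
t: 9.23
eef_pos: [0.4911, 0.1192, 0.0751]
tool_rot: [-0.0, -0.554, 0.833, 0.0]
contact_force: [0.3, -0.2, -2.2]
gripper_width: 0.133
grasp_force: 57.8
t 9.23 p [491.1 119.2  75.1] psi 247.23 q7 1.77 F [ 0.31 -0.21 -2.23] T [ 0.008  0.022 -0.019] w 0.133 g 57.8
tool dx dy cm -0.02 -0.01
-0.12 [-29.6 -29.   29.6  30.1] floor [-10.   -9.5   7.3   7.7]
-0.1 [-29.9 -29.2  29.7  30.1] floor [-10.   -9.6   7.3   7.7]
-0.08 [-29.8 -29.1  29.7  30.1] floor [-10.   -9.6   7.2   7.7]
-0.06 [-29.9 -29.1  29.7  30.1] floor [-9.9 -9.5  7.2  7.6]
-0.045 [-29.7 -29.   29.6  30.1] floor [-10.   -9.5   7.3   7.7]
```

```bash
python3 -m jog '[[0,0,0.4,0],[0,0,0.8,0],[0,0,1.0,0],[0,0,1.2,0],[0,0,1.3,0],[0,0,1.4,0],[0,0,1.4,0]]' && python3 s.py .4913 .1193
```

```text
t: 9.87
eef_pos: [0.4911, 0.1191, 0.0611]
tool_rot: [-0.0, -0.554, 0.833, 0.0]
contact_force: [0.4, -0.4, -2.3]
gripper_width: 0.131
grasp_force: 57.9
t 9.87 p [491.1 119.1  61.1] psi 247.22 q7 1.75 F [ 0.39 -0.36 -2.34] T [ 0.074  0.045 -0.   ] w 0.131 g 57.9
tool dx dy cm -0.03 -0.01
```

```bash
python3 -m jog '[[0,0,0.3,0],[0,0,0.5,0],[0,0,0.7,0],[0,0,0.85,0],[0,0,0.95,0],[0,0,0.95,0]]' && python3 s.py .4913 .1193
```

```text
t: 10.37
eef_pos: [0.4911, 0.1191, 0.0516]
tool_rot: [-0.0, -0.554, 0.833, 0.0]
contact_force: [0.9, 0.2, -1.7]
gripper_width: 0.136
grasp_force: 57.9
t 10.37 p [491.1 119.1  51.6] psi 247.22 q7 1.73 F [ 0.85  0.16 -1.68] T [ 0.019 -0.012 -0.   ] w 0.136 g 57.9
tool dx dy cm -0.03 -0.01
```

```bash
python3 -m jog '[[0,0,0.05,0],[0,0,0.05,0]]'|grep -E "eef|force" && python3 -m jog '[[0,0,0.05,0],[0,0,0.05,0]]' |grep -E "eef|force"&& python3 -m jog '[[0,0,0.05,0],[0,0,0.05,0]]'|grep -E "eef|force"
```

```text
eef_pos: [0.4913, 0.1191, 0.0513]
contact_force: [0.1, 0.4, -1.6]
grasp_force: 57.9
eef_pos: [0.4913, 0.1191, 0.0508]
contact_force: [0.1, -0.5, -1.9]
grasp_force: 57.9
eef_pos: [0.4913, 0.1191, 0.0504]
contact_force: [-0.0, 0.4, -2.2]
grasp_force: 58.0
```

```bash
for i in 1; do python3 -m jog '[[0,0,0.05,0],[0,0,0.05,0]]'|grep -E "eef|force" ; python3 -m jog '[[0,0,0.05,0],[0,0,0.05,0]]' |grep -E "eef|force"; done
```

```text
eef_pos: [0.4914, 0.1192, 0.0503]
contact_force: [-1.1, -0.6, 3.9]
grasp_force: 58.6
eef_pos: [0.4915, 0.1192, 0.0502]
contact_force: [-1.9, -1.7, 9.5]
grasp_force: 59.5
```

The floor is found at TCP 50.35 mm. I'll rise to mid-gap and turn clockwise 75°.

```bash
python3 -m jog '[[0,0,-0.2,0],[0,0,-0.2,0],[0,0,-0.2,0]]'|grep -E "eef|force"; python3 s.py; python3 -m jog '[[0,0,0,0.12],[0,0,0,0.24],[0,0,0,0.36],[0,0,0,0.48],[0,0,0,0.6],[0,0,0,0.7],[0,0,0,0.7]]'|grep force;python3 s.py;python3 -m jog '[[0,0,0,0.12],[0,0,0,0.24],[0,0,0,0.36],[0,0,0,0.48],[0,0,0,0.6],[0,0,0,0.6]]'|grep force;python3 s.py .4913 .1193
```

```text
eef_pos: [0.4912, 0.119, 0.0512]
contact_force: [-0.8, 0.5, -2.8]
grasp_force: 57.7
t 11.45 p [491.2 119.   51.2] psi 247.22 q7 1.73 F [-0.85  0.54 -2.82] T [-0.03   0.051 -0.022] w 0.129 g 57.7
contact_force: [0.7, -0.5, -2.3]
grasp_force: 58.0
t 12.03 p [491.1 119.1  51.2] psi 206.93 q7 1.13 F [ 0.75 -0.54 -2.32] T [-0.063 -0.022 -0.003] w 0.129 g 58.0
contact_force: [0.3, 0.3, -2.0]
grasp_force: 57.9
t 12.53 p [491.1 119.2  51.2] psi 172.7 q7 0.63 F [ 0.29  0.29 -1.96] T [-0.009  0.058 -0.006] w 0.132 g 57.9
tool dx dy cm -0.02 0.01
```

```bash
for i in 1;do python3 -m jog '[[0,0,0,0.05],[0,0,0,0.1],[0,0,0,0.1]]'>/dev/null;python3 s.py;python3 -m jog '[[0,0,0,0.05],[0,0,0,0.1],[0,0,0,0.1]]'>/dev/null;python3 s.py;python3 -m jog '[[0,0,0,0.05],[0,0,0,0.1],[0,0,0,0.1]]'>/dev/null;python3 s.py; python3 -m jog '[[0,0,0,0.05],[0,0,0,0.1],[0,0,0,0.1]]'>/dev/null;python3 s.py;done
```

```text
t 12.78 p [491.1 119.1  51.1] psi 167.24 q7 0.55 F [ 0.35  0.81 -2.72] T [ 0.028 -0.014 -0.034] w 0.132 g 57.9
t 13.03 p [491.1 119.1  51.1] psi 161.49 q7 0.46 F [-0.53 -0.36 -1.95] T [ 0.015 -0.017  0.016] w 0.13 g 57.9
t 13.28 p [491.2 119.1  51.2] psi 155.74 q7 0.38 F [-0.06 -0.05 -2.54] T [-0.045 -0.     0.012] w 0.127 g 57.8
t 13.53 p [491.4 118.9  51.3] psi 150.0 q7 0.3 F [ 1.22 -0.37 -3.34] T [-0.148 -0.261  0.05 ] w 0.127 g 57.8
```

```bash
python3 -m jog '[[0,0,0,0.05],[0,0,0,0.1],[0,0,0,0.1]]'>/dev/null;python3 s.py;python3 -m jog '[[0,0,0,0.05],[0,0,0,0.1],[0,0,0,0.1]]'>/dev/null;python3 s.py;python3 -m jog '[[0,0,0,-0.04],[0,0,0,-0.08],[0,0,0,-0.08]]'>/dev/null;python3 s.py
```

```text
t 13.78 p [491.5 118.8  51.3] psi 144.26 q7 0.21 F [ 0.99 -0.62 -2.02] T [-0.179 -0.245  0.037] w 0.13 g 57.7
t 14.03 p [491.5 118.8  51.3] psi 138.52 q7 0.13 F [ 0.62 -1.87 -2.8 ] T [-0.321 -0.455  0.034] w 0.131 g 57.6
t 14.28 p [491.3 119.4  51.3] psi 143.29 q7 0.2 F [ 0.87  0.01 -1.74] T [-0.017 -0.225  0.022] w 0.129 g 57.8
```

```bash
python3 -m jog '[[0,0,-0.05,0],[0,0,-0.1,0],[0,0,-0.1,0]]'>/dev/null;python3 s.py;python3 -m jog '[[0,0,-0.05,0],[0,0,-0.05,0],[0,0,-0.05,0]]'>/dev/null;python3 s.py;python3 -m jog '[[0,0,-0.04,0],[0,0,-0.04,0],[0,0,-0.04,0]]'>/dev/null;python3 s.py
```

```text
t 14.53 p [491.3 119.2  52.2] psi 142.97 q7 0.19 F [ 1.69  0.37 -5.48] T [ 0.055 -0.389  0.051] w 0.127 g 57.7
t 14.78 p [491.  118.9  52.4] psi 142.95 q7 0.19 F [  2.31   0.49 -10.48] T [ 0.106 -0.69   0.022] w 0.13 g 51.4
t 15.03 p [491.  118.9  52.6] psi 142.94 q7 0.2 F [  4.87   1.87 -19.75] T [ 0.343 -1.237  0.019] w 0.128 g 51.3
```

```bash
python3 -m jog '[[0,0,0.05,0],[0,0,0.07,0],[0,0,0.07,0]]'>/dev/null;python3 s.py;python3 -m jog '[[0,0,0,0.1],[0,0,0,0.2],[0,0,0,0.2]]'>/dev/null;python3 s.py;python3 -m jog '[[0,0,0,0.1],[0,0,0,0.2],[0,0,0,0.2]]'>/dev/null;python3 s.py
```

```text
t 15.28 p [491.  119.   52.5] psi 142.94 q7 0.19 F [  3.21   0.19 -14.01] T [ 0.146 -0.768  0.027] w 0.131 g 52.4
t 15.53 p [491.  118.9  52.5] psi 131.28 q7 0.02 F [  2.51   0.55 -13.88] T [ 0.099 -0.712 -0.085] w 0.129 g 52.3
t 15.78 p [491.  118.8  52.5] psi 119.99 q7 -0.14 F [  2.98  -0.75 -12.79] T [-0.061 -0.692 -0.066] w 0.132 g 52.3
```

```bash
sed -i "s/'g',/'j7',round(o['joint_torque'][6],3),'g',/" s.py; python3 s.py; python3 -m jog '[[0,0,0.03,0],[0,0,0.03,0],[0,0,0.03,0]]'>/dev/null;python3 s.py;python3 -m jog '[[0,0,0,0.05],[0,0,0,0.1]]'>/dev/null;python3 s.py;python3 -m jog '[[0,0,0,0.05],[0,0,0,0.1]]'>/dev/null;python3 s.py;python3 -m jog '[[0,0,0,0],[0,0,0,0]]'>/dev/null;python3 s.py
```

```text
t 15.78 p [491.  118.8  52.5] psi 119.99 q7 -0.14 F [  2.98  -0.75 -12.79] T [-0.061 -0.692 -0.066] w 0.132 j7 -1.054 g 52.3
t 16.03 p [491.1 118.9  52.4] psi 120.17 q7 -0.14 F [ 0.83 -1.9  -7.63] T [-0.394 -0.344  0.022] w 0.133 j7 0.015 g 53.4
t 16.2 p [491.3 118.8  52.4] psi 114.28 q7 -0.22 F [ 1.47 -2.45 -7.64] T [-0.494 -0.425  0.108] w 0.125 j7 0.633 g 53.3
t 16.37 p [491.3 118.7  52.4] psi 108.54 q7 -0.3 F [ 1.63 -0.85 -7.52] T [-0.597 -0.466  0.124] w 0.13 j7 0.546 g 53.3
t 16.53 p [491.3 118.8  52.4] psi 108.7 q7 -0.3 F [ 1.28 -2.66 -6.82] T [-0.682 -0.403  0.035] w 0.131 j7 -0.12 g 53.5
```

The nut now turns on the bolt with the expected drag of about 0.11 N m. I'll keep tightening in small steps while watching the torque.

```bash
python3 -m jog '[[0,0,0,0.05],[0,0,0,0.1]]'>/dev/null;python3 s.py;python3 -m jog '[[0,0,0,0.05],[0,0,0,0.1]]'>/dev/null;python3 s.py;python3 -m jog '[[0,0,0,0.05],[0,0,0,0.1]]'>/dev/null;python3 s.py;python3 -m jog '[[0,0,0,0.05],[0,0,0,0.1]]'>/dev/null;python3 s.py
```

```text
t 16.7 p [491.3 118.7  52.4] psi 102.85 q7 -0.39 F [ 1.04 -3.67 -6.43] T [-0.703 -0.438  0.101] w 0.126 j7 0.632 g 53.5
t 16.87 p [491.3 118.7  52.4] psi 97.1 q7 -0.47 F [ 1.44 -2.76 -5.6 ] T [-0.737 -0.435  0.096] w 0.131 j7 0.543 g 53.6
t 17.03 p [491.3 118.7  52.4] psi 91.38 q7 -0.55 F [ 0.98 -3.2  -5.84] T [-0.81  -0.44   0.122] w 0.129 j7 0.542 g 53.5
t 17.2 p [491.3 118.6  52.4] psi 85.65 q7 -0.63 F [ 0.42 -3.72 -5.94] T [-0.868 -0.391  0.115] w 0.13 j7 0.541 g 53.5
```

```bash
python3 -m jog '[[0,0,0,0.05],[0,0,0,0.1]]'>/dev/null;python3 s.py;python3 -m jog '[[0,0,0,0.05],[0,0,0,0.1]]'>/dev/null;python3 s.py;python3 -m jog '[[0,0,0,0.05],[0,0,0,0.1]]'>/dev/null;python3 s.py
```

```text
t 17.37 p [491.2 118.6  52.4] psi 79.92 q7 -0.72 F [ 1.35 -2.55 -5.85] T [-0.929 -0.36   0.168] w 0.128 j7 0.54 g 53.5
t 17.53 p [491.2 118.5  52.4] psi 74.19 q7 -0.8 F [-0.02 -3.43 -4.7 ] T [-0.998 -0.332  0.16 ] w 0.133 j7 0.532 g 53.6
t 17.7 p [491.2 118.5  52.4] psi 68.46 q7 -0.88 F [ 0.09 -2.93 -4.11] T [-0.986 -0.295  0.141] w 0.13 j7 0.52 g 53.7
```

```bash
python3 -m jog '[[0,0,0,0.05],[0,0,0,0.1]]'>/dev/null;python3 s.py;python3 -m jog '[[0,0,0,0.05],[0,0,0,0.1]]'>/dev/null;python3 s.py
```

```text
t 17.87 p [491.1 118.4  52.4] psi 62.73 q7 -0.96 F [ 1.31 -5.   -4.3 ] T [-1.063 -0.259  0.225] w 0.127 j7 0.506 g 53.7
t 18.03 p [491.  118.4  52.4] psi 57.01 q7 -1.04 F [-0.47 -4.7  -4.15] T [-1.083 -0.175  0.171] w 0.134 j7 0.492 g 53.8
```

```bash
python3 -m jog '[[0,0,0,0.03],[0,0,0,0.06]]'>/dev/null;python3 s.py;python3 -m jog '[[0,0,0,0],[0,0,0,0],[0,0,0,0]]'>/dev/null;python3 s.py;python3 -m jog '[[0,0,0.03,0],[0,0,0.03,0],[0,0,0.03,0]]'>/dev/null;python3 s.py
```

```text
t 18.2 p [491.  118.4  52.4] psi 53.55 q7 -1.09 F [-0.29 -4.99 -1.39] T [-1.269 -0.064  0.201] w 0.128 j7 0.247 g 54.1
t 18.45 p [491.  118.4  52.4] psi 53.59 q7 -1.09 F [-0.57 -5.95 -1.75] T [-1.237 -0.042  0.062] w 0.131 j7 -0.041 g 54.1
t 18.7 p [491.1 118.4  52.4] psi 53.6 q7 -1.09 F [-1.86 -6.1   1.73] T [-1.302  0.178  0.031] w 0.128 j7 -0.048 g 54.8
```

```bash
python3 -m jog '[[0,0,-0.03,0],[0,0,-0.03,0],[0,0,-0.03,0],[0,0,-0.03,0],[0,0,-0.03,0]]' 0 20; python3 -m jog '[[0,0,-1,0],[0,0,-3,0],[0,0,-6,0],[0,0,-10,0],[0,0,-14,0],[0,0,-17,0],[0,0,-17,0],[0,0,-17,0]]'; python3 - <<'E'
from m import *
c=cam('wrist'); P=pts(c); X,Y,Z=P[...,0],P[...,1],P[...,2]
q=(np.hypot(X-.4913,Y-.119)<.04)&(Z>.063)&(Z<.1); print(q.sum(),rect(P[q]),np.percentile(Z[q],[50,95]))
b=cam('top'); P=pts(b); X,Y,Z=P[...,0],P[...,1],P[...,2]
q=(np.hypot(X-.4913,Y-.119)<.04)&(Z>.06)&(Z<.1); print(q.sum(),q.any() and rect(P[q]))
save('end.png',np.hstack([c['pixels'],cv2.resize(b['pixels'][180:255,160:260],(512,384))]),.78)
E
```

```text
t: 19.12
eef_pos: [0.4914, 0.1197, 0.0524]
tool_rot: [-0.0, 0.893, 0.451, 0.0]
contact_force: [-0.3, 0.6, 0.4]
gripper_width: 0.495
grasp_force: 0.0
t: 19.78
eef_pos: [0.4924, 0.1196, 0.2248]
tool_rot: [0.0, 0.893, 0.451, 0.003]
contact_force: [0.0, 0.6, -0.8]
gripper_width: 0.499
grasp_force: 0.0
529 (array([491.6, 119.1]), array([42.7, 11. ]), np.float64(53.6)) [0.07728351 0.07940635]
0 False
```

View pics/end.png

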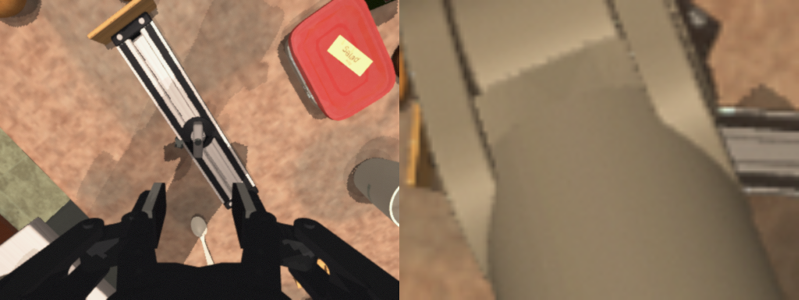

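The stop stands upright at (491.6, 119.1) mm, level with the clip at picture (175,150). Its top is about 78 mm up, so it stays hooked at the lips with the gripper clear. Handing in.

```bash
python3 -c "from station import bot; print(bot.hand_in())"
```

```text
the job is handed in; nothing more can be done
None
```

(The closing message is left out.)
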